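# Make up the soldering kit and the stone-setting kit

### The arm

A 6-joint arm with a two-finger parallel gripper is mounted at the origin on a cart in front of the work surface, level with it; the furniture and walls round the work are solid. World frame = base frame: x ahead of the robot, y to its left, z up, the work surface at z = 0. Lengths are in m, angles in rad, forces in N, time in s.
With the tool pointing down it reaches from about 0.25 to 0.725 m from the base axis. Payload 4 kg.
Tool frame: the origin (TCP) lies at the very end of the fingers, on their centre line; the grasp point (between the pads) lies 19 mm behind it (grip_point_offset is the distance from the TCP to the grasp point, in m); z points along the fingers, y is the line along which they close (so a half turn about z gives the same grasp; the last joint's range is limited). The gripper opens to 85 mm and grips with 20 to 120 N. Pads are 22 mm wide; open, the fingers measure 114 mm over their backs; the gripper's body (76 mm by 85 mm) begins 54 mm behind the grasp point. The pads swing forward as they close: fully open they stand 13 mm farther back than shut.
Start: joints at [1.119, 0.241, 0.005, 1.335, 0, 1.571], TCP at [0.218, 0.45, 0.231] pointing down, gripper open.
Joint ranges: [-2.72, 2.72], [-1.05, 1.87], [-1.09, 1.28], [-1.99, 2.15], [-1.42, 1.44], [-3.14, 3.14]. Speed limits (rad/s): [2.79, 2.79, 3.14, 3.14, 3.14, 3.14].

### API

Orientations are given as a unit quaternion [w, x, y, z].
In Python, from plant import observe, grab_frame, sign_off, grip_point_offset gives the robot as it stands.
- The arm moves only by the shell command python3 -m jog 'ROWS' [OPENING] [FORCE]. ROWS is a JSON object whose one key "targets" holds a list of rows, each a list of 6 numbers: the shift along the tool's x, y, z in mm, then the turn, a rotation vector about the tool's x, y, z in degrees. In form: {"targets": [[dx, dy, dz, rx, ry, rz], ...]}. A call has 1 to 8 rows; each row is the pose to reach, as a shift and turn from the pose commanded when the call began, along the tool's axes at that moment; what a row does not reach only later rows make up. A row lasts 1/8 s, in which the tool goes at most 62.5 mm and 10.7 degrees, less where a joint would pass 70% of its speed; a pose out of reach is approached as far as the arm can. A call with a gripper value outside its range is refused whole. OPENING is the closure, from 0 (fully open) to 1 (shut), set as the call begins (- or left out, the last holds). The fingers move at their own pace and stop on an object; FORCE is the grip in N (left out, the last holds). Time passes only in rows, so rows that repeat a pose let the fingers close. It gives the time, the measured TCP pose, the force, the opening and the grip force at its end, in the units of the state.
- observe(): the state, without advancing time (a new reading comes with each control period).
- grab_frame(name): name is "side" or "top"; returns a dict with "color" (420x560x3 uint8, red, green, blue), "fovy" (degrees; the focal length in pixels is half the picture's height over the tangent of half this angle, whatever the lens; pixels are square), "cx", "cy" (the principal point, pixels), "world_to_cam" (4x4, takes a point from world to camera coordinates). Camera axes: x right, y up, looking along -z (the intrinsics and any distortion apply to the point x, -y, -z); pixel columns grow to the right and rows downward; lengths in m; the calibration is good to about 2 mm. A picture is of the moment at which its call begins. There is no depth.
- sign_off(): hands the job in; it is judged then, once.
The state is a dict: "time": time; "qpos": joint angles; "qd": joint speeds; "effort": joint torques, N m; "tool_pos": TCP position; "eef_rot": TCP orientation; "force": force on the tool from outside, world axes, zero at the start; "torque": the same for the moment, N m; "opening": finger opening in m; "grip_force": force on a finger pad.
Only numpy, scipy, OpenCV 4.12 (cv2) and the standard library are available. Lean on these libraries where they do the work, as an engineer would, in place of code of your own. Each camera call takes 0.05 s, during which the arm holds its last target. There are 200 camera calls.

### The job

Make up the two goldsmith's kits from the tools lying in the middle of the bench. Into the soldering tray (the larger) go the long blackened soldering tongs in the long slot, the lighter in the short slot and the little round cap of solder filings, open side up, in the round well; into the stone-setting tray (the smaller, where a gold ring already lies in the round well) go the thin bright tweezers in the slot and the small sharpening stone in the oblong pocket. Everything must lie flat on the felt of its own pocket; leave the cutters on the bench where they lie.

Things in the scene. Friction and masses are not known exactly. Their poses are not given: they have to be found in the camera images.
- soldering_tray: Larger tray, 236 x 150 x 14 mm, light wood, dark frame flush with its top; stays put. Origin: centre of underside; x along its length, z up. Pockets 6 mm deep (felt at z 8, top at z 14), centres (x, y) mm: long slot for tongs (0, 36), 210 along x by 42; short slot for lighter (40, -34), 94 along x by 36; round well for cap (-64, -34), diameter 48.
- setting_tray: Smaller tray of the same make, 180 x 140 x 14 mm; stays put, at the other side of the stock. Origin: centre of underside; x along its length, z up. Pockets 6 mm deep (felt at z 8, top at z 14), centres (x, y) mm: tweezers slot (0, 34), 146 along x by 36; stone pocket (-35, -30), 64 along x by 46; round well (45, -30), diameter 36, where a gold ring lies already.
- tongs: Long blackened steel soldering tweezers, 24 wide (x) x 194 long (y) x 9 high (z) mm, lying flat and stiff (they do not close), 60 g. Origin: centre of the underside; widest (24 mm) near the middle; grip within 15 mm of the origin. May lie in its slot either way round.
- lighter: Disposable gas lighter lying on its narrow side: 16 wide (x) x 77 long (y) x 23 high (z) mm, 30 g. Origin: centre of the underside. Either way round.
- solder_cap: Small round open plastic cap holding a few filings (fixed in it), 30 diameter x 11 high mm, 15 g, standing open side up. Origin: centre of the underside; z up.
- tweezers: Thin bright steel tweezers, lying flat and stiff (they do not close): 17 wide (x) x 127 long (y) x 7 high (z) mm, 25 g. Origin: centre of the underside; widest near the middle, grip within 15 mm of the origin. Either way round.
- oil_stone: Small dark grey sharpening stone, a block 28 wide (x) x 46 long (y) x 14 high (z) mm, 60 g. Origin: centre of the underside. Either way round.
- cutters: Small hand cutters with dark handles, 115 long (x) x 30 wide (y) x 11 high mm, among the stock; for neither kit. Origin: centre of the underside. The six tools lie in a row along world y, about 66 mm apart, the long ones roughly along world x; a bench vice, 90 mm high, stands at the front edge; behind the row a drawer cabinet 175 mm high, a drawer open to world x = 0.62.
There are look-alikes about, which are no part of the job. What is shaped like the lighter but white is not meant.

How it is judged:
At the end, for the whole second after the job is handed in: Each of the five things lies released, at rest and flat on the felt of its own pocket (within 14 mm of its centre along the tray's x and y, underside within 1 mm of the felt, tilt under 0.05 rad), the cap open side up; the cutters are within 30 mm of where they lay (x of tongs in the frame of soldering_tray between -0.014 and 0.014 m and y of tongs in the frame of soldering_tray between 0.022 and 0.05 m and z of tongs in the frame of soldering_tray between 0.005 and 0.009 m and angle between each of tongs, lighter, solder_cap, tweezers, oil_stone's own z axis and vertical below 0.05 rad and linear speed of each of tongs, lighter, solder_cap, tweezers, oil_stone below 0.02 m/s and x of lighter in the frame of soldering_tray between 0.026 and 0.054 m and y of lighter in the frame of soldering_tray between -0.048 and -0.02 m and z of lighter in the frame of soldering_tray between 0.005 and 0.009 m and x of solder_cap in the frame of soldering_tray between -0.078 and -0.05 m and y of solder_cap in the frame of soldering_tray between -0.048 and -0.02 m and z of solder_cap in the frame of soldering_tray between 0.005 and 0.009 m and x of tweezers in the frame of setting_tray between -0.014 and 0.014 m and y of tweezers in the frame of setting_tray between 0.02 and 0.048 m and z of tweezers in the frame of setting_tray between 0.005 and 0.009 m and x of oil_stone in the frame of setting_tray between -0.049 and -0.021 m and y of oil_stone in the frame of setting_tray between -0.044 and -0.016 m and z of oil_stone in the frame of setting_tray between 0.005 and 0.009 m and distance of cutters from where it was at the start of the episode below 0.03 m); the robot touches nothing.
It fails at once if the cutters, which belong to neither kit, are moved by more than 30 mm (distance of cutters from where it was at the start of the episode above 0.03 m).
It also fails if it takes over 122 s, if anything falls off the work surface, if the arm or the gripper's body presses on something with over 40 N, if the wrist force passes 120 N, or if a joint passes its speed limit or range.

## Working session

There is one attempt and no reset: what is moved stays moved. The work goes in short steps, Python scripts to look and compute and a shell command to move; the robot and the scene stay as the last step left them, time stands still between calls to the robot, and variables do not carry over. Pictures are saved under pics/ and viewed, at most 14 in all, crops included, and the job is handed in when it is done.

```bash
ls; mkdir -p pics; cat > h.py <<'E'
import numpy as np, cv2, sys, os
sys.path.insert(0,'.')
from plant import *
from scipy.spatial.transform import Rotation as R
def snap(n,f):
    d=grab_frame(n); cv2.imwrite(f'pics/{f}.png',cv2.cvtColor(d['color'],cv2.COLOR_RGB2BGR))
    np.savez(f'pics/{f}.npz',**d); return d
E
python3 - <<'E'
from h import *
print(observe(),grip_point_offset)
for n in('top','side'):
    d=snap(n,n+'0'); print({k:v for k,v in d.items() if k!='color'})
    cv2.imwrite(f'pics/{n}0b.png',cv2.resize(cv2.imread(f'pics/{n}0.png'),(800,600),interpolation=cv2.INTER_CUBIC))
E
```

```text
pics
{'time': 0.0, 'qpos': array([ 1.11901128e+00,  2.41419412e-01,  3.71651895e-03,  1.33521923e+00,
       -2.45267562e-05,  1.57080600e+00]), 'qd': array([-1.23491113e-03, -2.69922541e-03, -1.19915516e-03, -6.08321011e-04,
        6.44835855e-04, -1.64871769e-05]), 'effort': array([-2.88776810e-04, -3.72315824e+01,  2.52410710e+01,  1.70606165e-02,
       -5.19215962e-05, -1.63553983e-05]), 'tool_pos': array([0.2180116 , 0.44925191, 0.23040682]), 'eef_rot': array([-2.26107477e-04,  2.23980876e-01,  9.74592960e-01, -1.03864399e-03]), 'force': array([-0.05108978,  0.0284006 ,  0.09119443]), 'torque': array([0.01153333, 0.01018   , 0.00795527]), 'grip_force': 0.0, 'opening': 0.08555097371541213} 0.0187
{'fovy': 45.1221127477291, 'cx': 281.68816882541694, 'cy': 209.41586333743388, 'world_to_cam': array([[ 0.08441266, -0.99641729, -0.00520437, -0.02581159],
       [ 0.97534444,  0.08155638,  0.20506529, -0.55945852],
       [-0.20390615, -0.02238616,  0.97873446, -1.10077767],
       [ 0.        ,  0.        ,  0.        ,  1.        ]])}
{'fovy': 54.341997050303966, 'cx': 280.6107954732446, 'cy': 209.67270638209504, 'world_to_cam': array([[-0.99576793, -0.08968825,  0.02005605,  0.54110856],
       [ 0.06256188, -0.50165671,  0.86280158, -0.08303408],
       [-0.06732191,  0.86040488,  0.50514473, -0.89595196],
       [ 0.        ,  0.        ,  0.        ,  1.        ]])}
```

View pics/top0b.png

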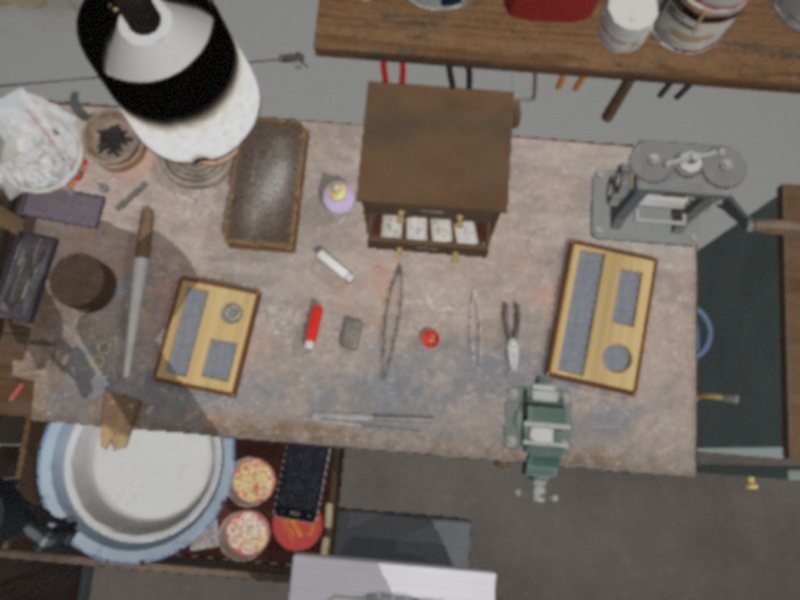

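View pics/side0b.png

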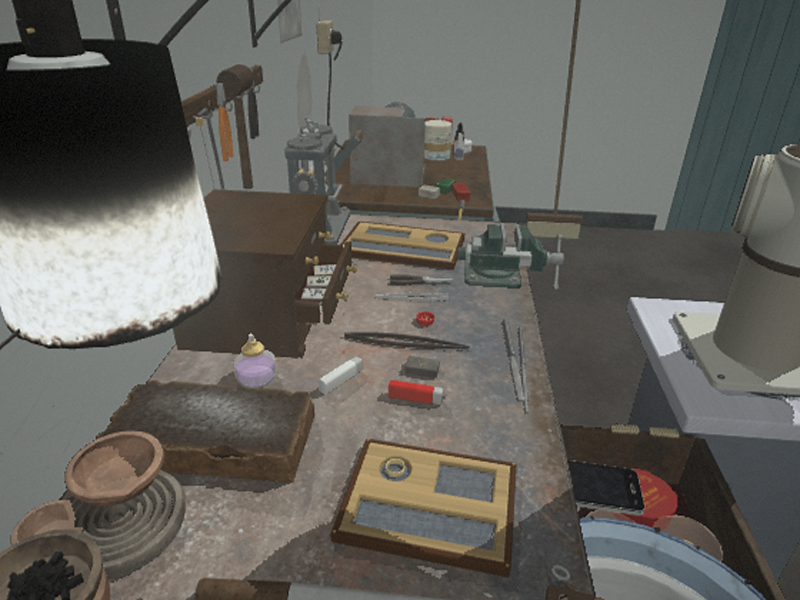

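The top view (800x600) holds these candidates:
- **Tongs:** the dark pair at (393,320), not the bright pair by the front edge at (370,418).
- **Tweezers:** the thin bright pair at (475,325).
- **Lighter:** red at (313,327); the white one at (335,264) is not meant.
- **Others:** stone (350,333), cap (430,338), cutters (512,335).
- **Trays:** setting tray at (208,335), soldering tray at (603,315).

I'll check these in close crops.

```bash
python3 - <<'E'
from h import *
im=cv2.imread('pics/top0.png')
for n,x,y in(('L',105,160),('R',262,160)):
    c=cv2.resize(im[y:y+150,x:x+200],(800,600),interpolation=cv2.INTER_CUBIC)
    for i in range(0,200,20):
        cv2.putText(c,str(x+i),(i*4,10),0,.35,(255,255,255),1);cv2.line(c,(i*4,12),(i*4,18),(255,255,255),1)
    for i in range(0,150,10):
        cv2.putText(c,str(y+i),(0,i*4+4),0,.35,(255,255,255),1)
    cv2.imwrite(f'pics/crop{n}.png',c)
E
```

```text
(no output)
```

View pics/cropL.png

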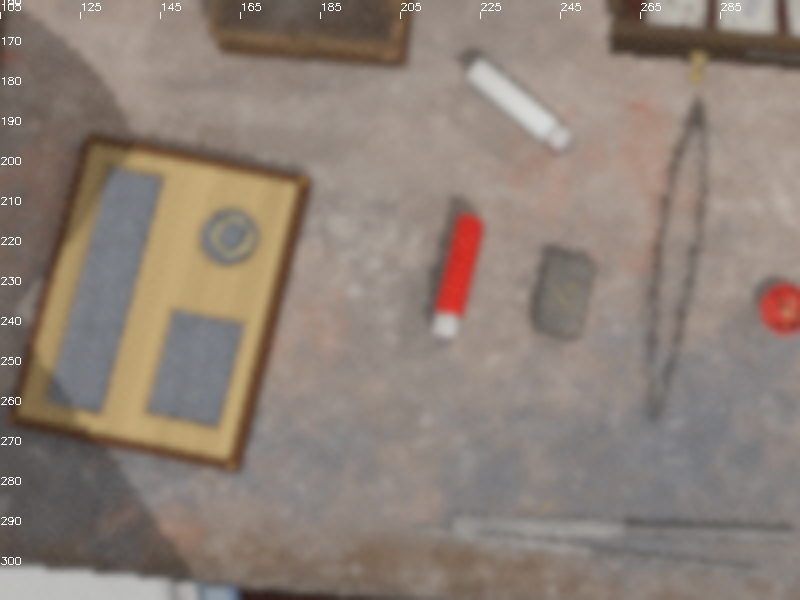

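View pics/cropR.png

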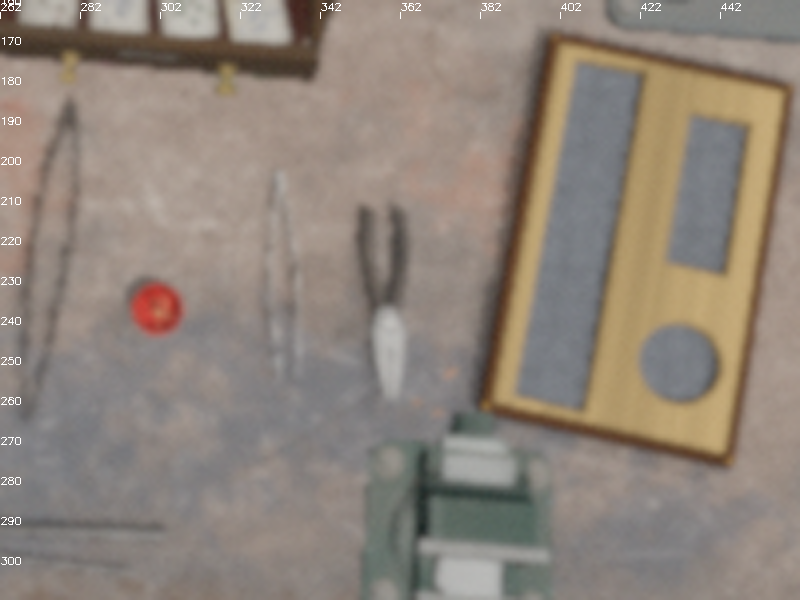

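Lighter (red), stone, dark tongs, red cap (filings visible), bright tweezers and cutters are all clear, with pixel positions read off the two crops. Next I convert them to world coordinates and check the sizes.

```bash
cat >> h.py <<'E'
def w(d,uv,z):
    M=np.array(d['world_to_cam']);f=d['color'].shape[0]/2/np.tan(np.radians(float(d['fovy']))/2)
    uv=np.atleast_2d(uv).astype(float)
    r=np.c_[(uv[:,0]-d['cx'])/f,-(uv[:,1]-d['cy'])/f,-np.ones(len(uv))]@M[:3,:3]
    c=-M[:3,:3].T@M[:3,3]
    return c+r*((z-c[2])/r[:,2])[:,None]
def fit(W,P): # 2D rigid W=R P+t
    W=np.array(W);P=np.array(P);a=(W-W.mean(0))@[1,1j];b=(P-P.mean(0))@[1,1j]
    th=np.angle((a*b.conj()).sum());c,s=np.cos(th),np.sin(th);Rm=np.array([[c,-s],[s,c]])
    t=W.mean(0)-Rm@P.mean(0);return Rm,t,th,(W-P@Rm.T-t)*1e3
E
python3 - <<'E'
from h import *
np.set_printoptions(precision=4,suppress=True)
d=np.load('pics/top0.npz')
M=d['world_to_cam'];print('cam',-M[:3,:3].T@M[:3,3])
L=lambda p:(np.array(p)+.5)/4-.5+[105,160]
Rr=lambda p:(np.array(p)+.5)/4-.5+[262,160]
def tray(px,a,b,pk):
    W=w(d,px,.014)[:,:2];P=np.array([(a,b),(a,-b),(-a,-b),(-a,b)])/2
    Rm,t,th,e=fit(W,P);print('tray',t,np.degrees(th),'res',e.round(1).tolist(), 'sides',np.linalg.norm(W-np.roll(W,-1,0),axis=1))
    for k,p in pk.items():print('  ',k,t+Rm@np.array(p))
tray(L([(90,135),(310,176),(236,470),(12,422)]),.18,.14,dict(slot=(0,.034),stone=(-.035,-.03),ring=(.045,-.03)))
print('  seen ring well, stone, slot',w(d,L([(229,236),(195,368),(106,290)]),.012)[:,:2].tolist())
tray(Rr([(550,32),(790,86),(730,467),(484,405)]),.236,.15,dict(slot=(0,.036),lighter=(.04,-.034),cap=(-.064,-.034)))
print('  seen lighter, cap,slot',w(d,Rr([(709,195),(679,363),(580,236)]),.012)[:,:2].tolist())
def obj(n,px,z,ends):
    W=w(d,px,z)[:,:2];e=w(d,ends,z)[:,:2];v=e[0]-e[1]
    print(n,W.mean(0),'ang',np.degrees(np.arctan2(v[1],v[0])),'len',np.linalg.norm(v), 'mid',e.mean(0))
c=L([(460,214),(483,217),(458,337),(433,334)]);obj('lighter',c,.023,[(c[0]+c[1])/2,(c[2]+c[3])/2])
c=L([(548,247),(596,256),(578,340),(535,330)]);obj('stone',c,.014,[(c[0]+c[1])/2,(c[2]+c[3])/2])
obj('tongs',L([(676,258)]),.005,L([(699,100),(653,418)]))
obj('cap',Rr([(157,307)]),.011,Rr([(157,282),(157,332)]))
obj('tweezers',Rr([(283,277)]),.004,Rr([(280,173),(287,378)]))
obj('cutters',Rr([(387,302)]),.006,Rr([(383,206),(391,398)]))
E
```

```text
cam [ 0.3234 -0.0047  1.192 ]
tray [0.4823 0.3382] -6.610665474622408 res [[-2.6, -2.0], [-0.5, 2.2], [1.3, 2.5], [1.8, -2.6]] sides [0.1356 0.1782 0.135  0.1755]
   slot [0.4862 0.372 ]
   stone [0.444  0.3124]
   ring [0.5235 0.3032]
  seen ring well, stone, slot [[0.523159933795091, 0.30442109847923815], [0.4432547393454527, 0.31384940644337156], [0.48481021387067086, 0.3727108506264821]]
tray [ 0.5695 -0.3093] -8.014281587947163 res [[-1.3, -0.8], [-2.2, 2.9], [0.3, 1.6], [3.3, -3.8]] sides [0.1465 0.2333 0.1452 0.231 ]
   slot [ 0.5745 -0.2737]
   lighter [ 0.6043 -0.3486]
   cap [ 0.5014 -0.3341]
  seen lighter, cap,slot [[0.6029442825847637, -0.35069035938587556], [0.5007785535166052, -0.33532524679990855], [0.5716737401563095, -0.2750743481806143]]
lighter [0.5094 0.1641] ang -5.83627488153603 len 0.07258848200513018 mid [0.5094 0.1641]
stone [0.5053 0.1021] ang -4.746639473866026 len 0.05052731155988944 mid [0.5053 0.102 ]
tongs [0.5334 0.0386] ang -3.083352961525751 len 0.1943906534185846 mid [0.5343 0.0384]
cap [ 0.5084 -0.0283] ang 4.396404523100681 len 0.029812353142944392 mid [ 0.5085 -0.0283]
tweezers [ 0.5338 -0.1018] ang 5.590758046003093 len 0.12373391912421074 mid [ 0.5354 -0.102 ]
cutters [ 0.5236 -0.164 ] ang 5.420726668437306 len 0.11502764021258824 mid [ 0.5241 -0.1639]
```

```bash
cat >> h.py <<'E'
def to(x,y,z,ang):
    """rows needed from present pose; ang = world angle (deg) of tool y"""
    s=observe();q=s['eef_rot'];Rc=R.from_quat(np.r_[q[1:],q[0]])
    a=np.radians(ang);ty=np.array([np.cos(a),np.sin(a),0]);tz=np.array([0,0,-1.]);
    Rt=R.from_matrix(np.c_[np.cross(ty,tz),ty,tz])
    print('t',s['time'],'pos',np.round(s['tool_pos'],4),'open',round(s['opening'],4),'grip',round(s['grip_force'],1),'F',np.round(s['force'],1))
    print('row',np.round(Rc.inv().apply(np.array([x,y,z])-s['tool_pos'])*1e3,1),np.round((Rc.inv()*Rt).as_rotvec(degrees=True),1))
E
python3 - <<'E'
from h import *
np.set_printoptions(precision=4,suppress=True)
d=np.load('pics/side0.npz')
S=lambda p:(np.array(p)+.5)*.7-.5
for px,a,b in (([(333,538),(366,440),(516,461),(510,570)],.18,.14),([(342,247),(358,222),(465,235),(461,266)],.236,.15)):
    W=w(d,S(px),.014)[:,:2]; print(W)
print('stone,cap', w(d,S([(422,361)]),.014),w(d,S([(426,318)]),.011))
to(.509,.164,.12,84.2)
E
```

```text
[[0.5754 0.4026]
 [0.5622 0.2635]
 [0.3853 0.2781]
 [0.4021 0.4199]]
[[ 0.6857 -0.2652]
 [ 0.6736 -0.3954]
 [ 0.4412 -0.3571]
 [ 0.4494 -0.2122]]
stone,cap [[0.5048 0.0969 0.014 ]] [[ 0.5054 -0.0247  0.011 ]]
t 0.1 pos [0.218  0.4493 0.2305] open 0.0854 grip 0.0 F [ 0.3 -0.7  0.3]
row [-386.3 -129.4  110.7] [ -0.1  -0.  -20.1]
```

```bash
python3 -m jog '{"targets":[[-55,-18,16,0,0,-5],[-110,-37,32,0,0,-10],[-165,-55,47,0,0,-15],[-220,-74,63,0,0,-20],[-276,-92,79,0,0,-20],[-331,-111,95,0,0,-20],[-386,-129,111,0,0,-20],[-386,-129,111,0,0,-20]]}' 0.42 40; python3 -c "
from h import *
to(.509,.164,.007,84.2)"
```

```text
time: 1.1
tool_pos: [0.5104, 0.1618, 0.1182]
eef_rot: [-0.001, 0.055, 0.999, -0.001]
force: [0.2, -0.1, -0.1]
opening: 0.0493
grip_force: 0.0
t 1.1 pos [0.5104 0.1618 0.1182] open 0.0493 grip 0.0 F [ 0.2 -0.1 -0.1]
row [  1.4   2.2 111.2] [-0.1 -0.1 -0.4]
```

```bash
python3 -m jog '{"targets":[[1,2,50,0,0,0],[1,2,95,0,0,0],[1,2,111,0,0,0],[1,2,111,0,0,0]]}' && python3 -m jog '{"targets":[[0,0,0,0,0,0],[0,0,0,0,0,0],[0,0,0,0,0,0],[0,0,0,0,0,0],[0,0,0,0,0,0],[0,0,0,0,0,0]]}' 1 40 && python3 -m jog '{"targets":[[0,0,-60,0,0,0],[0,0,-110,0,0,0],[0,0,-110,0,0,0]]}'
python3 -c "
from h import *
to(.6035,-.349,.10,82)"
```

```text
time: 1.6
tool_pos: [0.5074, 0.1677, 0.0088]
eef_rot: [-0.001, 0.051, 0.999, -0.0]
force: [0.2, -0.1, 0.7]
opening: 0.0495
grip_force: 0.0
time: 2.35
tool_pos: [0.5101, 0.168, 0.0114]
eef_rot: [0.002, 0.051, 0.999, 0.001]
force: [-0.3, 0.0, 7.6]
opening: 0.0145
grip_force: 40.8
time: 2.72
tool_pos: [0.5121, 0.1685, 0.1247]
eef_rot: [0.005, 0.051, 0.999, 0.002]
force: [0.6, 0.7, -1.0]
opening: 0.0144
grip_force: 39.9
t 2.725 pos [0.5121 0.1685 0.1247] open 0.0144 grip 39.9 F [ 0.6  0.7 -1. ]
row [-143.8 -505.5   23.9] [0.3 0.6 2.1]
```

```bash
python3 -m jog '{"targets":[[-18,-62,3,0,0,2],[-36,-124,6,0,0,2],[-54,-186,9,0,0,2],[-72,-248,12,0,0,2],[-90,-310,15,0,0,2],[-108,-370,18,0,0,2],[-126,-430,21,0,0,2],[-144,-490,24,0,0,2]]}' && python3 -m jog '{"targets":[[0,-10,0,0,0,0],[0,-15,0,0,0,0],[0,-15,0,0,0,0],[0,-15,0,0,0,0]]}'
python3 - <<'E'
from h import *
to(.6035,-.349,.021,82)
snap('side','s1');snap('top','t1')
a=cv2.resize(cv2.imread('pics/s1.png')[80:200,200:360],(400,300),interpolation=3)
b=cv2.resize(cv2.imread('pics/t1.png')[150:300,360:560],(400,300),interpolation=3)
cv2.imwrite('pics/c1.png',np.hstack([a,b]))
E
```

```text
time: 3.72
tool_pos: [0.5989, -0.3255, 0.0947]
eef_rot: [-0.001, 0.069, 0.998, 0.0]
force: [0.7, 0.7, 0.3]
opening: 0.0147
grip_force: 40.0
time: 4.22
tool_pos: [0.5975, -0.3369, 0.0962]
eef_rot: [0.0, 0.068, 0.998, 0.0]
force: [-0.6, -0.5, -0.3]
opening: 0.0146
grip_force: 40.0
t 4.225 pos [ 0.5975 -0.3369  0.0962] open 0.0146 grip 40.0 F [-0.6 -0.5 -0.3]
row [ -7.5 -11.2  75.2] [0.  0.  0.2]
```

View pics/c1.png

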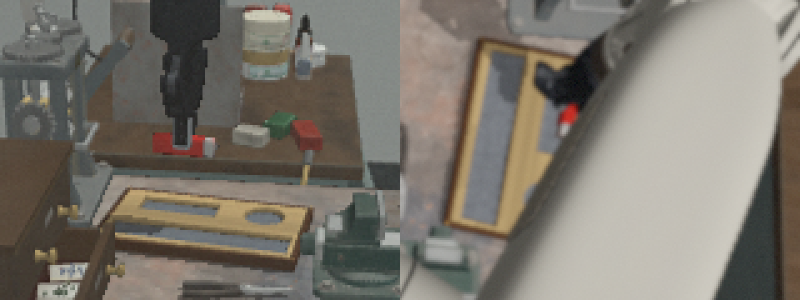

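The red lighter is held level above the tray, tool at about (185,140) in the crop. I correct laterally first, then lower it.

```bash
python3 -m jog '{"targets":[[-7,-11,20,0,0,0],[-7,-11,45,0,0,0],[-7,-11,60,0,0,0],[-7,-11,60,0,0,0],[-7,-11,60,0,0,0]]}'
python3 -c "
from h import *
to(.6035,-.349,.020,82)"
```

```text
time: 4.95
tool_pos: [0.6032, -0.3508, 0.0363]
eef_rot: [0.0, 0.069, 0.998, -0.0]
force: [0.5, -0.2, 0.0]
opening: 0.0144
grip_force: 39.9
t 4.95 pos [ 0.6032 -0.3508  0.0363] open 0.0144 grip 39.9 F [ 0.5 -0.2  0. ]
row [-0.1  1.8 16.3] [-0.   0.1  0.1]
```

```bash
python3 -m jog '{"targets":[[0,1,6,0,0,0],[0,1,12,0,0,0],[0,1,15,0,0,0],[0,1,15,0,0,0]]}';python3 -m jog '{"targets":[[0,0,1,0,0,0],[0,0,2,0,0,0],[0,0,2,0,0,0]]}'
```

```text
time: 5.45
tool_pos: [0.6025, -0.3493, 0.0204]
eef_rot: [-0.0, 0.069, 0.998, 0.0]
force: [0.0, -0.1, 0.1]
opening: 0.0146
grip_force: 39.9
time: 5.82
tool_pos: [0.603, -0.3496, 0.0194]
eef_rot: [0.0, 0.069, 0.998, -0.0]
force: [-1.4, -0.2, 2.9]
opening: 0.0143
grip_force: 40.3
```

```bash
python3 -m jog '{"targets":[[0,0,0,0,0,0],[0,0,0,0,0,0],[0,0,0,0,0,0],[0,0,0,0,0,0]]}' 0.6 >/dev/null; python3 -m jog '{"targets":[[0,0,-30,0,0,0],[0,0,-80,0,0,0],[0,0,-100,0,0,0]]}'
python3 -c "
from h import *
to(.5345,.0385,.10,87)"
```

```text
time: 6.7
tool_pos: [0.6045, -0.3504, 0.1228]
eef_rot: [0.003, 0.069, 0.998, -0.001]
force: [-0.0, -0.1, -0.3]
opening: 0.0339
grip_force: 0.0
t 6.7 pos [ 0.6045 -0.3504  0.1228] open 0.0339 grip 0.0 F [-0.  -0.1 -0.3]
row [122.8 375.7  21.3] [-0.1  0.3 -4.9]
```

```bash
python3 -m jog '{"targets":[[19,58,3,0,0,-5],[39,116,6,0,0,-5],[58,174,9,0,0,-5],[78,232,12,0,0,-5],[97,290,15,0,0,-5],[115,345,18,0,0,-5],[123,376,21,0,0,-5],[123,376,21,0,0,-5]]}' 0.42 >/dev/null; python3 -m jog '{"targets":[[0,0,0,0,0,0],[0,0,0,0,0,0],[0,0,0,0,0,0]]}'
python3 -c "
from h import *
to(.5345,.0385,.002,87)"
```

```text
time: 8.07
tool_pos: [0.5328, 0.0387, 0.0979]
eef_rot: [0.0, 0.026, 1.0, -0.0]
force: [-0.5, 0.1, -0.5]
opening: 0.0495
grip_force: 0.0
t 8.075 pos [0.5328 0.0387 0.0979] open 0.0495 grip 0.0 F [-0.5  0.1 -0.5]
row [-1.7 -0.1 95.9] [-0.  0.  0.]
```

```bash
python3 -m jog '{"targets":[[-2,0,50,0,0,0],[-2,0,80,0,0,0],[-2,0,92,0,0,0],[-2,0,92,0,0,0],[-2,0,92,0,0,0]]}'; python3 -m jog '{"targets":[[0,0,0,0,0,0],[0,0,0,0,0,0],[0,0,0,0,0,0],[0,0,0,0,0,0],[0,0,0,0,0,0]]}' 1 40;  python3 -m jog '{"targets":[[0,0,-30,0,0,0],[0,0,-80,0,0,0],[0,0,-90,0,0,0],[0,0,-90,0,0,0]]}'
python3 -c "
from h import *
to(.5735,-.274,.08,82)"
```

```text
time: 8.7
tool_pos: [0.5359, 0.0397, 0.0072]
eef_rot: [0.001, 0.025, 1.0, 0.0]
force: [0.1, -0.5, 0.2]
opening: 0.0498
grip_force: 0.0
time: 9.32
tool_pos: [0.5357, 0.04, 0.0073]
eef_rot: [0.001, 0.025, 1.0, 0.0]
force: [-0.1, 0.4, 6.2]
opening: 0.0208
grip_force: 38.9
time: 9.82
tool_pos: [0.5351, 0.0398, 0.0965]
eef_rot: [0.001, 0.025, 1.0, 0.0]
force: [-0.3, 0.8, 0.4]
opening: -0.0
grip_force: 0.0
t 9.825 pos [0.5351 0.0398 0.0965] open -0.0 grip 0.0 F [-0.3  0.8  0.4]
row [ -54.1 -311.5   16.5] [0.  0.1 5.1]
```

The grip was too shallow and slipped off. I look again before retrying lower.

```bash
python3 -m jog '{"targets":[[0,60,0,0,0,0],[0,100,0,0,0,0],[0,120,0,0,0,0],[0,120,0,0,0,0]]}' 0.42; python3 - <<'E'
from h import *
snap('top','t2');snap('side','s2')
im=cv2.imread('pics/t2.png')
c=cv2.resize(im[160:310,200:400],(800,600),interpolation=cv2.INTER_CUBIC)
cv2.imwrite('pics/c2.png',c)
E
```

```text
time: 10.32
tool_pos: [0.5397, 0.1602, 0.0944]
eef_rot: [-0.001, 0.024, 1.0, -0.001]
force: [-0.3, -0.2, -0.2]
opening: 0.0497
grip_force: 0.0
```

View pics/c2.png

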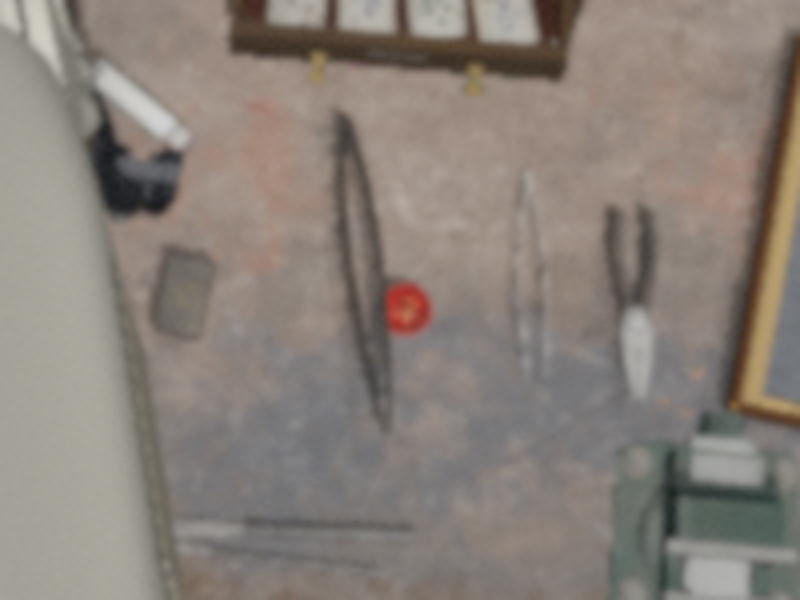

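The tongs now lie from (343,112) to (385,430) in the crop and touch the cap at (407,307). The other tools are unmoved, so I take the cap first, closing along the tongs' direction.

```bash
python3 - <<'E'
from h import *
np.set_printoptions(precision=4,suppress=True)
d=np.load('pics/t2.npz');C=lambda p:(np.array(p)+.5)/4-.5+[200,160]
print(w(d,C([(343,112),(385,430),(364,271)]),.005)[:,:2],w(d,C([(407,307)]),.011)[:,:2],w(d,C([(345,230),(380,230),(351,290),(387,290)]),.008)[:,:2])
e=w(d,C([(343,112),(385,430)]),.005);v=e[0]-e[1];a=np.degrees(np.arctan2(v[1],v[0]));print(a,np.linalg.norm(v))
to(.508,-.029,.09,a)
E
```

```text
[[ 0.6251  0.0181]
 [ 0.4358 -0.0224]
 [ 0.5289 -0.0025]] [[ 0.5085 -0.0295]] [[ 0.5522  0.0108]
 [ 0.5539 -0.01  ]
 [ 0.5164  0.0043]
 [ 0.5181 -0.017 ]]
12.056487911471878 0.19360461074108848
t 10.425 pos [0.5399 0.1586 0.0949] open 0.0497 grip 0.0 F [-0.5 -0.   1.1]
row [  22.4 -189.     5.2] [-0.1 -0.  75. ]
```

```bash
python3 -m jog '{"targets":[[3,-24,0,0,0,10],[6,-48,0,0,0,20],[9,-72,0,0,0,30],[12,-96,1,0,0,40],[15,-120,2,0,0,50],[18,-144,3,0,0,60],[20,-168,4,0,0,70],[22,-189,5,0,0,75]]}' >/dev/null; python3 -m jog '{"targets":[[0,0,0,0,0,5],[0,0,0,0,0,5],[0,0,0,0,0,5]]}' 
python3 -c "
from h import *
to(.508,-.030,.004,13)"
```

```text
time: 11.8
tool_pos: [0.5089, -0.0287, 0.0908]
eef_rot: [-0.0, 0.662, 0.75, -0.0]
force: [-0.2, 0.6, 0.2]
opening: 0.0499
grip_force: 0.0
t 11.8 pos [ 0.5089 -0.0287  0.0908] open 0.0499 grip 0.0 F [-0.2  0.6  0.2]
row [-1.1 -1.  86.8] [-0.   0.  -5.9]
```

```bash
python3 -m jog '{"targets":[[-1,-1,50,0,0,-6],[-1,-1,75,0,0,-6],[-1,-1,87,0,0,-6],[-1,-1,87,0,0,-6],[-1,-1,87,0,0,-6]]}'; python3 -m jog '{"targets":[[0,0,0,0,0,0],[0,0,0,0,0,0],[0,0,0,0,0,0],[0,0,0,0,0,0],[0,0,0,0,0,0]]}' 1 30
```

```text
time: 12.42
tool_pos: [0.5094, -0.0292, 0.0049]
eef_rot: [0.001, 0.622, 0.783, 0.001]
force: [0.7, 0.5, 0.3]
opening: 0.0494
grip_force: 0.0
time: 13.05
tool_pos: [0.5093, -0.0293, 0.0052]
eef_rot: [0.001, 0.622, 0.783, 0.001]
force: [-1.4, 0.4, 6.7]
opening: 0.0274
grip_force: 29.4
```

```bash
python3 -m jog '{"targets":[[0,0,-10,0,0,0],[0,0,-30,0,0,0],[0,0,-60,0,0,0],[0,0,-85,0,0,0],[0,0,-85,0,0,0]]}'
python3 -c "
from h import *
to(.501,-.3345,.08,13)"
```

```text
time: 13.68
tool_pos: [0.5102, -0.0293, 0.0913]
eef_rot: [0.002, 0.622, 0.783, 0.002]
force: [0.6, 0.3, -0.7]
opening: 0.0272
grip_force: 29.7
t 13.675 pos [ 0.5102 -0.0293  0.0913] open 0.0272 grip 29.7 F [ 0.6  0.3 -0.7]
row [-295.1  -78.3   11.4] [0.3 0.1 0.1]
```

```bash
python3 -m jog '{"targets":[[-30,-8,-20,0,0,0],[-85,-23,-25,0,0,0],[-140,-37,-25,0,0,0],[-195,-52,-25,0,0,0],[-245,-65,-20,0,0,0],[-285,-75,-10,0,0,0],[-295,-78,-5,0,0,0],[-295,-78,0,0,0,0]]}' >/dev/null; python3 -m jog '{"targets":[[0,0,5,0,0,0],[0,0,5,0,0,0],[0,0,5,0,0,0]]}' 
python3 -c "
from h import *
to(.501,-.3345,.022,13)"
```

```text
time: 15.05
tool_pos: [0.4997, -0.3333, 0.0842]
eef_rot: [0.0, 0.621, 0.784, 0.0]
force: [0.1, -0.1, -1.0]
opening: 0.027
grip_force: 29.7
t 15.05 pos [ 0.4997 -0.3333  0.0842] open 0.027 grip 29.7 F [ 0.1 -0.1 -1. ]
row [-1.5  1.  62.2] [0.  0.  0.2]
```

```bash
python3 -m jog '{"targets":[[-1,1,30,0,0,0],[-1,1,55,0,0,0],[-1,1,64,0,0,0],[-1,1,67,0,0,0],[-1,1,69,0,0,0],[-1,1,69,0,0,0]]}'
```

```text
time: 15.8
tool_pos: [0.501, -0.3353, 0.0157]
eef_rot: [0.001, 0.622, 0.783, 0.0]
force: [1.1, -0.1, 0.8]
opening: 0.0274
grip_force: 29.7
```

```bash
python3 -m jog '{"targets":[[0,0,0,0,0,0],[0,0,0,0,0,0],[0,0,0,0,0,0]]}' 0.5 ; python3 -m jog '{"targets":[[0,0,-30,0,0,0],[0,0,-80,0,0,0],[0,0,-85,0,0,0]]}' >/dev/null
python3 -c "
from h import *
to(.529,-.0025,.10,102)"
```

```text
time: 16.18
tool_pos: [0.5005, -0.335, 0.0151]
eef_rot: [0.0, 0.622, 0.783, 0.0]
force: [0.4, -0.8, 0.5]
opening: 0.0429
grip_force: 0.0
t 16.55 pos [ 0.5031 -0.3368  0.1045] open 0.0426 grip 0.0 F [ 0.4 -0.3 -0.2]
row [319.7 101.    3. ] [ -0.    0.6 -88.9]
```

```bash
python3 -m jog '{"targets":[[40,13,-15,0,0,-10],[80,25,-15,0,0,-20],[120,38,-15,0,0,-30],[160,50,-15,0,0,-40],[200,63,-15,0,0,-50],[240,76,-10,0,0,-60],[280,89,-5,0,0,-70],[320,101,3,0,0,-80]]}' 0.42 >/dev/null; python3 -m jog '{"targets":[[0,0,0,0,0,-10],[0,0,0,0,0,-10],[0,0,0,0,0,-10]]}' 
python3 -c "
from h import *
to(.529,-.0025,.002,102)"
```

```text
time: 17.92
tool_pos: [0.526, -0.0007, 0.0966]
eef_rot: [-0.0, -0.113, 0.994, -0.0]
force: [0.7, -0.8, 0.3]
opening: 0.0497
grip_force: 0.0
t 17.925 pos [ 0.526  -0.0007  0.0966] open 0.0497 grip 0.0 F [ 0.7 -0.8  0.3]
row [-2.5 -2.4 94.6] [ 0.  -0.   0.9]
```

```bash
python3 -m jog '{"targets":[[-2,-2,50,0,0,1],[-2,-2,80,0,0,1],[-2,-2,91,0,0,1],[-2,-2,94,0,0,1],[-2,-2,94,0,0,1]]}'; python3 -m jog '{"targets":[[0,0,1,0,0,0],[0,0,1,0,0,0],[0,0,1,0,0,0],[0,0,1,0,0,0],[0,0,1,0,0,0]]}' 1 50; python3 -m jog '{"targets":[[0,0,-5,0,0,0],[0,0,-10,0,0,0],[0,0,-10,0,0,0]]}'
```

```text
time: 18.55
tool_pos: [0.5296, -0.0021, 0.0038]
eef_rot: [0.001, -0.105, 0.994, -0.0]
force: [-0.5, -0.1, -0.3]
opening: 0.0495
grip_force: 0.0
time: 19.18
tool_pos: [0.5296, -0.0018, 0.0032]
eef_rot: [0.001, -0.106, 0.994, -0.0]
force: [-0.9, -0.5, 5.5]
opening: 0.0216
grip_force: 47.9
time: 19.55
tool_pos: [0.5289, -0.0019, 0.0123]
eef_rot: [0.0, -0.106, 0.994, -0.0]
force: [-0.4, -0.4, 0.4]
opening: 0.0215
grip_force: 48.1
```

```bash
python3 -m jog '{"targets":[[20,0,-3,0,0,0],[40,0,-8,0,0,0],[42,0,-50,0,0,0],[42,0,-100,0,0,0],[42,0,-115,0,0,5],[42,0,-115,0,0,10]]}'
python3 -c "
from h import *
to(.5735,-.274,.11,82)"
```

```text
time: 20.3
tool_pos: [0.4889, -0.0107, 0.1288]
eef_rot: [0.002, -0.017, 1.0, -0.0]
force: [0.6, -0.9, -0.9]
opening: 0.0213
grip_force: 48.2
t 20.3 pos [ 0.4889 -0.0107  0.1288] open 0.0213 grip 48.2 F [ 0.6 -0.9 -0.9]
row [ -75.5 -266.    19.2] [0.  0.2 9.9]
```

```bash
python3 -m jog '{"targets":[[-5,-50,0,0,0,5],[-15,-100,0,0,0,10],[-30,-150,0,0,0,10],[-48,-200,0,0,0,10],[-65,-245,0,0,0,10],[-75,-266,10,0,0,10],[-75,-266,19,0,0,10],[-75,-266,19,0,0,10]]}' >/dev/null; python3 -m jog '{"targets":[[0,0,0,0,0,0],[0,0,0,0,0,0],[0,0,0,0,0,0]]}' 
python3 - <<'E'
from h import *
to(.5735,-.274,.04,82)
snap('side','s3');snap('top','t3')
a=cv2.resize(cv2.imread('pics/s3.png')[80:200,200:360],(400,300),interpolation=3)
b=cv2.resize(cv2.imread('pics/t3.png')[150:300,360:560],(400,300),interpolation=3)
cv2.imwrite('pics/c3.png',np.hstack([a,b]))
E
```

```text
time: 21.68
tool_pos: [0.5725, -0.2733, 0.1086]
eef_rot: [0.0, 0.068, 0.998, -0.0]
force: [0.4, -0.0, -0.4]
opening: 0.0216
grip_force: 48.3
t 21.675 pos [ 0.5725 -0.2733  0.1086] open 0.0216 grip 48.3 F [ 0.4 -0.  -0.4]
row [-1.  -0.6 68.6] [-0.   0.1  0.2]
```

View pics/c3.png

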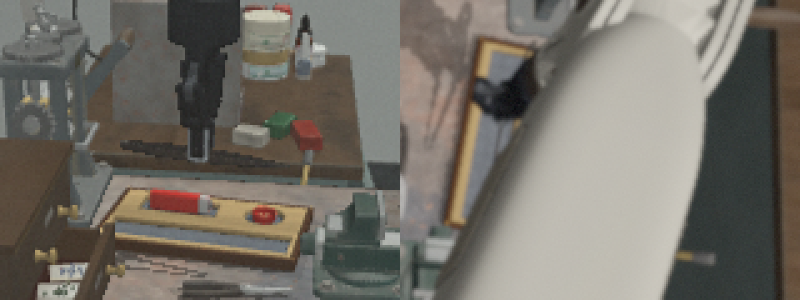

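The tongs are held level and centred, roughly (120,145) to (278,165) in the left half. Lighter and cap sit in their pockets at about (180,202) and (263,215). Lowering now.

```bash
python3 -m jog '{"targets":[[-1,-1,40,0,0,0],[-1,-1,70,0,0,0],[-1,-1,85,0,0,0],[-1,-1,90,0,0,0],[-1,-1,93,0,0,0],[-1,-1,93,0,0,0]]}'
```

```text
time: 22.52
tool_pos: [0.5739, -0.2752, 0.0159]
eef_rot: [0.001, 0.069, 0.998, -0.0]
force: [0.2, -0.0, -0.6]
opening: 0.0213
grip_force: 48.3
```

```bash
python3 -m jog '{"targets":[[0,0,0,0,0,0],[0,0,0,0,0,0],[0,0,0,0,0,0]]}' 0.5 ; python3 -m jog '{"targets":[[0,0,-30,0,0,0],[0,0,-80,0,0,0],[0,0,-95,0,0,0]]}' >/dev/null
python3 -c "
from h import *
to(.535,-.102,.08,95.6)"
```

```text
time: 22.9
tool_pos: [0.5734, -0.2749, 0.0153]
eef_rot: [0.0, 0.069, 0.998, -0.0]
force: [-0.6, 0.1, -0.5]
opening: 0.0429
grip_force: 0.0
t 23.275 pos [ 0.5753 -0.2759  0.1139] open 0.0423 grip 0.0 F [ 0.7  0.1 -0.3]
row [ 64.  166.8  33.2] [ -0.2   0.4 -13.5]
```

```bash
python3 -m jog '{"targets":[[21,55,0,0,0,-7],[42,110,5,0,0,-13],[60,155,20,0,0,-13],[64,167,33,0,0,-13],[64,167,33,0,0,-13],[64,167,33,0,0,-13],[64,167,33,0,0,-13]]}' 
python3 -c "
from h import *
to(.5345,-.102,.001,95.6)"
```

```text
time: 24.15
tool_pos: [0.5336, -0.1021, 0.0773]
eef_rot: [0.001, -0.044, 0.999, -0.0]
force: [-0.4, -0.1, 1.0]
opening: 0.0431
grip_force: 0.0
t 24.15 pos [ 0.5336 -0.1021  0.0773] open 0.0431 grip 0.0 F [-0.4 -0.1  1. ]
row [-0.8  0.1 76.3] [-0.   0.1 -0.6]
```

```bash
python3 -m jog '{"targets":[[-1,0,40,0,0,0],[-1,0,65,0,0,0],[-1,0,73,0,0,0],[-1,0,75,0,0,0],[-1,0,75,0,0,0]]}'; python3 -m jog '{"targets":[[0,0,1,0,0,0],[0,0,1,0,0,0],[0,0,1,0,0,0],[0,0,1,0,0,0],[0,0,1,0,0,0]]}' 1 45; python3 -m jog '{"targets":[[0,0,-5,0,0,0],[0,0,-10,0,0,0],[0,0,-10,0,0,0]]}'
```

```text
time: 24.78
tool_pos: [0.5347, -0.101, 0.0028]
eef_rot: [0.001, -0.044, 0.999, -0.0]
force: [-0.6, 0.2, -0.4]
opening: 0.0427
grip_force: 0.0
time: 25.4
tool_pos: [0.5345, -0.1007, 0.0018]
eef_rot: [0.001, -0.045, 0.999, -0.0]
force: [-0.6, -0.1, 6.1]
opening: 0.015
grip_force: 44.5
time: 25.78
tool_pos: [0.5339, -0.1006, 0.0112]
eef_rot: [0.0, -0.045, 0.999, -0.0]
force: [0.6, 0.6, -0.3]
opening: 0.0149
grip_force: 43.9
```

```bash
python3 -m jog '{"targets":[[10,0,-30,0,0,0],[30,0,-80,0,0,0],[30,0,-95,0,0,5],[30,0,-95,0,0,10]]}' >/dev/null
python3 -c "
from h import *
to(.486,.373,.09,83.4)"
```

```text
t 26.275 pos [ 0.5049 -0.1035  0.1078] open 0.0149 grip 44.0 F [ 0.2  0.6 -0.6]
row [ 60.9 473.   17.4] [-0.   0.2  1.5]
```

```bash
python3 -m jog '{"targets":[[8,60,0,0,0,2],[16,120,0,0,0,2],[24,180,0,0,0,2],[32,240,0,0,0,2],[40,300,0,0,0,2],[48,360,5,0,0,2],[55,420,10,0,0,2],[61,473,17,0,0,2]]}' >/dev/null; python3 -m jog '{"targets":[[0,0,0,0,0,0],[0,0,0,0,0,0],[0,0,0,0,0,0]]}' 
python3 - <<'E'
from h import *
to(.486,.373,.03,83.4)
snap('side','s4');snap('top','t4')
a=cv2.resize(cv2.imread('pics/s4.png')[200:410,220:380],(400,525),interpolation=3)
b=cv2.resize(cv2.imread('pics/t4.png')[150:310,360:480],(400,525),interpolation=3)
cv2.imwrite('pics/c4.png',np.hstack([a,b]))
E
```

```text
time: 27.65
tool_pos: [0.4835, 0.3718, 0.0889]
eef_rot: [-0.0, 0.061, 0.998, -0.0]
force: [0.1, 0.1, -0.5]
opening: 0.0149
grip_force: 44.1
t 27.65 pos [0.4835 0.3718 0.0889] open 0.0149 grip 44.1 F [ 0.1  0.1 -0.5]
row [-2.4  1.6 58.9] [-0.  -0.  -0.4]
```

View pics/c4.png

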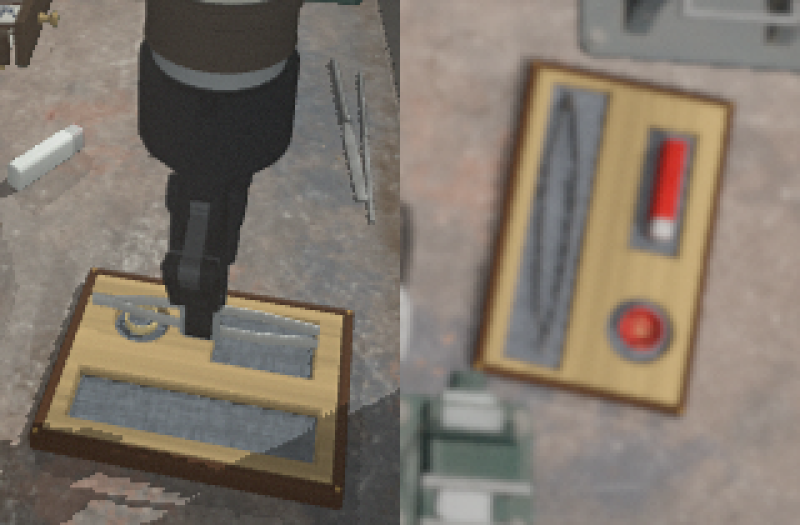

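All three soldering items lie in their pockets, seen in the right half. The tweezers are held level above the setting tray. Lowering.

```bash
python3 -m jog '{"targets":[[-2,1,30,0,0,0],[-2,1,55,0,0,0],[-2,1,66,0,0,0],[-2,1,71,0,0,0],[-2,1,74,0,0,0],[-2,1,74,0,0,0]]}'
```

```text
time: 28.5
tool_pos: [0.4858, 0.3743, 0.0155]
eef_rot: [0.0, 0.06, 0.998, 0.0]
force: [0.8, -0.2, 0.0]
opening: 0.0152
grip_force: 44.1
```

```bash
python3 -m jog '{"targets":[[0,0,0,0,0,0],[0,0,0,0,0,0],[0,0,0,0,0,0]]}' 0.6 ; python3 -m jog '{"targets":[[0,0,-30,0,0,0],[0,0,-80,0,0,0],[0,0,-85,0,0,0]]}' >/dev/null
python3 -c "
from h import *
to(.505,.100,.08,85)"
```

```text
time: 28.88
tool_pos: [0.4855, 0.3741, 0.0151]
eef_rot: [0.0, 0.06, 0.998, 0.0]
force: [-0.4, -0.7, -0.3]
opening: 0.0343
grip_force: 0.0
t 29.25 pos [0.488  0.376  0.1046] open 0.034 grip 0.0 F [1.  0.4 0. ]
row [ -49.8 -272.1   23.2] [ 0.4  0.4 -1.9]
```

```bash
python3 -m jog '{"targets":[[-11,-60,0,0,0,-2],[-22,-120,0,0,0,-2],[-33,-180,5,0,0,-2],[-44,-240,15,0,0,-2],[-50,-272,23,0,0,-2],[-50,-272,23,0,0,-2],[-50,-272,23,0,0,-2]]}' 0.36 >/dev/null; python3 -m jog '{"targets":[[0,0,0,0,0,0],[0,0,0,0,0,0]]}'
python3 -c "
from h import *
to(.505,.100,.006,85)"
```

```text
time: 30.38
tool_pos: [0.5025, 0.0991, 0.077]
eef_rot: [0.0, 0.042, 0.999, 0.0]
force: [0.4, -0.2, -0.1]
opening: 0.0551
grip_force: 0.0
t 30.375 pos [0.5025 0.0991 0.077 ] open 0.0551 grip 0.0 F [ 0.4 -0.2 -0.1]
row [-2.4  1.1 71. ] [0.  0.  0.2]
```

```bash
python3 -m jog '{"targets":[[-2,1,40,0,0,0],[-2,1,63,0,0,0],[-2,1,71,0,0,0],[-2,1,71,0,0,0],[-2,1,71,0,0,0]]}'; python3 -m jog '{"targets":[[0,0,0,0,0,0],[0,0,0,0,0,0],[0,0,0,0,0,0],[0,0,0,0,0,0],[0,0,0,0,0,0]]}' 1 50; python3 -m jog '{"targets":[[0,0,-30,0,0,0],[0,0,-80,0,0,0],[0,0,-90,0,0,0],[0,0,-90,0,0,0]]}'
python3 -c "
from h import *
to(.4438,.3137,.07,83.4)"
```

```text
time: 31.0
tool_pos: [0.5055, 0.0992, 0.0069]
eef_rot: [0.001, 0.042, 0.999, 0.0]
force: [0.0, -0.0, -0.9]
opening: 0.0548
grip_force: 0.0
time: 31.62
tool_pos: [0.5054, 0.099, 0.007]
eef_rot: [0.001, 0.043, 0.999, 0.0]
force: [-0.9, -0.6, 6.6]
opening: 0.026
grip_force: 49.7
time: 32.12
tool_pos: [0.5049, 0.0988, 0.0963]
eef_rot: [0.001, 0.043, 0.999, 0.0]
force: [-0.6, 0.5, -1.0]
opening: 0.0265
grip_force: 49.5
t 32.125 pos [0.5049 0.0988 0.0963] open 0.0265 grip 49.5 F [-0.6  0.5 -1. ]
row [ 79.2 208.9  26.3] [0.  0.1 1.7]
```

```bash
python3 -m jog '{"targets":[[20,52,0,0,0,2],[40,104,5,0,0,2],[60,156,15,0,0,2],[79,209,26,0,0,2],[79,209,26,0,0,2],[79,209,26,0,0,2],[79,209,26,0,0,2]]}'
python3 -c "
from h import *
to(.4438,.3137,.016,83.4)"
```

```text
time: 33.0
tool_pos: [0.4437, 0.3122, 0.0693]
eef_rot: [-0.0, 0.061, 0.998, -0.001]
force: [-0.7, -0.6, -0.6]
opening: 0.0266
grip_force: 49.6
t 33.0 pos [0.4437 0.3122 0.0693] open 0.0266 grip 49.6 F [-0.7 -0.6 -0.6]
row [-0.   1.6 53.3] [-0.1 -0.1 -0.4]
```

```bash
python3 -m jog '{"targets":[[0,1,25,0,0,0],[0,1,45,0,0,0],[0,1,50,0,0,0],[0,1,52,0,0,0],[0,1,53,0,0,0],[0,1,53,0,0,0]]}';  python3 -m jog '{"targets":[[0,0,0,0,0,0],[0,0,0,0,0,0],[0,0,0,0,0,0]]}' 0.5 ; python3 -m jog '{"targets":[[0,0,-30,0,0,0],[0,0,-80,0,0,0],[0,0,-130,0,0,0],[0,-60,-150,0,0,0],[0,-120,-150,0,0,0],[0,-180,-150,0,0,0],[0,-240,-150,0,0,0],[0,-240,-150,0,0,0]]}'
python3 - <<'E'
from h import *
snap('side','s5');snap('top','t5')
a=cv2.resize(cv2.imread('pics/t5.png')[185:290,95:215],(400,350),interpolation=3)
b=cv2.resize(cv2.imread('pics/t5.png')[150:290,360:480],(400,467),interpolation=3)
c=cv2.resize(cv2.imread('pics/s5.png')[290:410,220:380],(400,250),interpolation=3)
e=cv2.resize(cv2.imread('pics/s5.png')[150:200,230:350],(400,133),interpolation=3)
cv2.imwrite('pics/c5.png',np.hstack([np.vstack([a,c]),np.vstack([b,e])]))
E
```

```text
time: 33.75
tool_pos: [0.4442, 0.315, 0.0175]
eef_rot: [0.001, 0.06, 0.998, 0.0]
force: [0.3, -0.5, -0.3]
opening: 0.0261
grip_force: 49.6
time: 34.12
tool_pos: [0.4437, 0.3149, 0.017]
eef_rot: [0.0, 0.06, 0.998, 0.0]
force: [0.7, 0.6, 1.0]
opening: 0.0427
grip_force: 0.0
time: 35.12
tool_pos: [0.414, 0.0731, 0.167]
eef_rot: [-0.0, 0.064, 0.998, -0.0]
force: [0.2, 0.1, 0.8]
opening: 0.0426
grip_force: 0.0
```

View pics/c5.png

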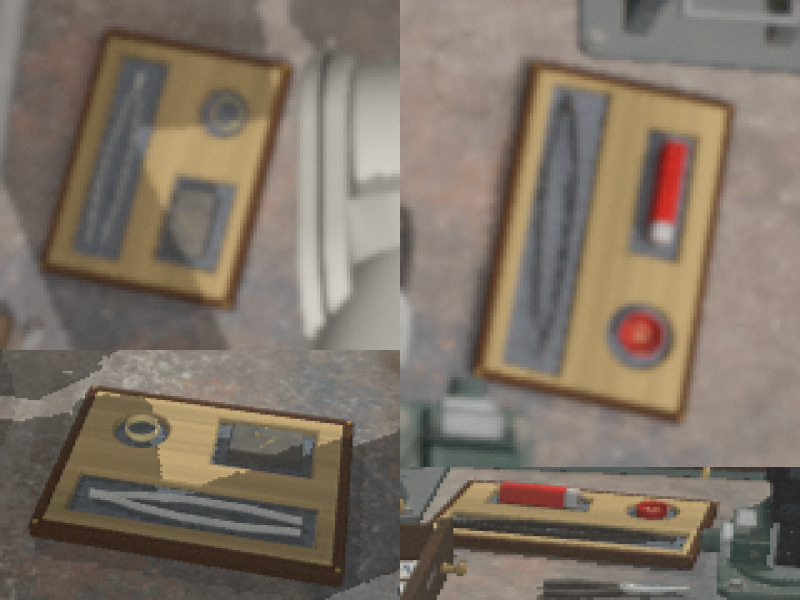

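All five items lie inside their pockets with clear felt around them: tweezers (112,165), stone (195,220), tongs (555,225), lighter (668,190) and cap (640,333). The arm is clear, so I hand in.

```bash
python3 -m jog '{"targets":[[0,0,0,0,0,0],[0,0,0,0,0,0]]}' >/dev/null; python3 -c "
from h import *
print(sign_off())"
```

```text
the job is handed in; nothing more can be done
None
```

Both kits are made up and handed in at about 35 s: the last pictures show all five tools in their own pockets, though the hand-in returned no verdict. The tongs slipped from a first, too-shallow grip and dropped against the cap, but were picked up again without harm, and the cutters were never touched.

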